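# Stage a parcel in the lane that has room and shut the gate on it

### The job

Each of the two staging lanes already holds one parcel. Slide the waiting parcel along the bench, without lifting it, lengthwise into the lane that still has room for it, fully inside the mouth, then swing the shared gate shut across that lane. Leave the parcels already staged and the other things on the bench where they are.

Things in the scene. Friction and masses are not known exactly. Their poses are not given: they have to be found in the camera images.
- rack: Two staging lanes side by side on the bench, open to the right: 5 mm deck, 45 mm ramp before it, rails 10 mm thick, to 42 mm high, back wall to 62 mm. Origin on the bench under the middle rail's open end; x points into the lanes (to the left), y to the robot, z up. Each lane is 130 mm wide, 288 mm deep from the mouth line (x = 0); centre lines y = +70 mm (near lane), -70 mm (far lane)
- gate (a joint): Steel gate plate shared by both lanes, 120 mm long, 5 mm thick, 10 to 44 mm above the bench, on an upright hinge pin (54 mm high) at rack x = -10 mm, y = 0. In rad: 0 = points straight out of the lanes (rack -x), +1.57 = shut across the near lane's mouth (rack +y), -1.57 = across the far one's (its stops). It stays where left; may start at any angle
- gate_post (a point): Top of the upright round black grip post on the gate, 14 mm in diameter, 100 mm from the hinge axis; it rises from the plate (48 mm, a 19 mm collar below that) to 96 mm above the bench, where this point is
- waiting_parcel: The waiting parcel, a taped cardboard box that lies on the open bench to the right of the lanes, nearer or farther: 96 mm along its x, 135 mm along its y, 51 mm high, about 0.16 kg. Origin at the centre of its underside
- short_parcel: Staged parcel, a taped cardboard box 71 mm along its x, 104 mm along its y, 61 mm high, origin at the centre of its underside. It stands in one of the lanes, crosswise, so that it takes up 71 mm of the lane's depth; which lane varies
- long_parcel: Staged parcel, a larger taped cardboard box 111 mm along its x, 166 mm along its y, 71 mm high, origin at the centre of its underside. It stands in the other lane, lengthwise, so that it takes up 166 mm of the lane's depth
- tape_roll: Bystander: beige roll of tape lying flat, 100 mm across, 25 mm high, origin at the centre of its underside
- measure: Bystander: tape measure standing on its edge, 41 mm along x, 83 mm along y, 62 mm high, origin at the centre of its underside
- black_tape: Bystander: small black roll of tape lying flat, 62 mm across, 19 mm high, origin at the centre of its underside
- marker: Bystander: marker pen lying flat, 17 mm along x, 135 mm along y, 16 mm high, origin at the centre of its underside
There are look-alikes about, which are no part of the job. What is shaped like the short_parcel but red is not meant.

How it is judged:
By the outcome, as a careful person would: the job done as asked, in the order asked, and still so for the second after the job is handed in, with the robot touching nothing.
It also fails if it takes over 72 s, if anything falls off the work surface, if the arm or the gripper's body presses on something with over 40 N, if the wrist force passes 120 N, or if a joint passes its speed limit or range.

### The arm

A 6-joint arm with a two-finger parallel gripper is mounted at the origin on a cart in front of the work surface, level with it; the furniture and walls round the work are solid. World frame = base frame: x ahead of the robot, y to its left, z up, the work surface at z = 0. Lengths are in m, angles in rad, forces in N, time in s.
With the tool pointing down it reaches from about 0.35 to 1 m from the base axis. Payload 7.1 kg.
Tool frame: the origin (TCP) lies between the finger pads; the fingertips stand 22 mm ahead of it and the grasp point (between the pads) lies 3 mm ahead of it; z points along the fingers, y is the line along which they close (so a half turn about z gives the same grasp; the last joint's range is limited). The gripper opens to 85 mm and grips with 20 to 120 N. Pads are 22 mm wide; open, the fingers measure 114 mm over their backs; the gripper's body (76 mm by 85 mm) begins 54 mm behind the grasp point. The pads swing forward as they close: fully open they stand 13 mm farther back than shut.
Start: joints at [1.182, 0.423, 1.63, -0, 1.089, -0.019], TCP at [0.226, 0.583, 0.253] pointing down, gripper open.
Joint ranges: [-3, 3], [-0.9, 2.11], [0.09, 2.58], [-1.31, 4.45], [0.11, 2.69], [-2.54, 2.54]. Speed limits (rad/s): [2.39, 2.39, 3.01, 3.14, 3.14, 3.14].

### API

Orientations are given as a rotation vector (axis times angle).
In Python, from rig import manip gives the robot as it stands. The module is installed in compiled form; this text tells all that it offers. Calls block until the motion is done:
- manip.move_to(position, orientation): joint-space move of the TCP to a pose.
- manip.servo_line(position, orientation=None, rate=0.15): straight line of the TCP; orientation=None keeps the orientation; rate is the mean speed in m/s.
- manip.set_joints(angles): joint-space move.
- manip.command_gripper(opening, f_grip=None): finger opening in m; f_grip is the grip in N (None keeps the last); returns when the fingers have stopped.
- manip.hold(seconds).
- manip.solve_ik(position, orientation): joint angles nearest the present ones, or None.
- manip.camera(name): name is "side" or "top"; returns a dict with "image" (420x560x3 uint8, red, green, blue), "fx", "fy", "cx", "cy" (pixels), "cam_to_world" (4x4, takes a point from camera to world coordinates). Camera axes: x right, y down, z forward; pixel columns grow to the right and rows downward; lengths in m; the calibration is good to about 2 mm. A picture is of the moment at which its call begins. There is no depth.
A pose or a line that the arm cannot do raises manip.IKError and nothing moves.
- manip.sign_off(): hands the job in; it is judged then, once.
Readings, each from a call of its own:
- manip.get_time(): time.
- manip.get_joint_positions(): joint angles.
- manip.get_joint_vel(): joint speeds.
- manip.get_tau(): joint torques, N m.
- manip.get_position(): TCP position.
- manip.get_ee_rot(): TCP orientation.
- manip.get_contact_force(): force on the tool from outside, world axes, zero at the start.
- manip.get_torque(): the same for the moment, N m.
- manip.get_width(): finger opening in m.
- manip.get_grip_force(): force on a finger pad.
Only numpy, scipy, OpenCV 4.12 (cv2) and the standard library are available. Lean on these libraries where they do the work, as an engineer would, in place of code of your own. Each camera call takes 0.05 s, during which the arm holds its last target. There are 200 camera calls.

## Working session

There is one attempt and no reset: what is moved stays moved. The work goes in short steps, each a Python script; the robot and the scene stay as the last script left them, time stands still between calls to the robot, and variables do not carry over. Pictures are saved under pics/ and viewed, at most 10 in all, crops included, and the job is handed in when it is done.

```bash
mkdir -p pics; python3 - <<'E'
from rig import manip
import cv2,numpy as np,pickle
for n in("top","side"):
    c=manip.camera(n);cv2.imwrite(f"pics/{n}0.png",c["image"][...,::-1]);pickle.dump(c,open(f"{n}.pkl","wb"))
    print(n,c["fx"],c["cx"],c["cy"],np.round(c["cam_to_world"],3).tolist())
print(manip.get_ee_rot(),manip.get_time())
E
```

```text
top 442.4394279254117 283.10459734357363 202.8434784544932 [[-0.012, -0.985, 0.17, 0.284], [-1.0, 0.015, 0.016, -0.059], [-0.018, -0.17, -0.985, 1.261], [0.0, 0.0, 0.0, 1.0]]
side 414.69730242982826 281.79654187325303 203.41185936417088 [[0.895, -0.304, 0.327, 0.151], [-0.447, -0.596, 0.667, -0.764], [-0.008, -0.743, -0.669, 0.813], [0.0, 0.0, 0.0, 1.0]]
[-5.77467946e-01 -3.08776608e+00  2.18759533e-03] 0.1
```

View pics/top0.png

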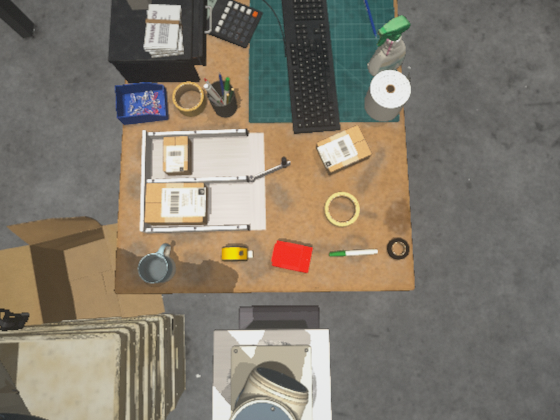

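View pics/side0.png

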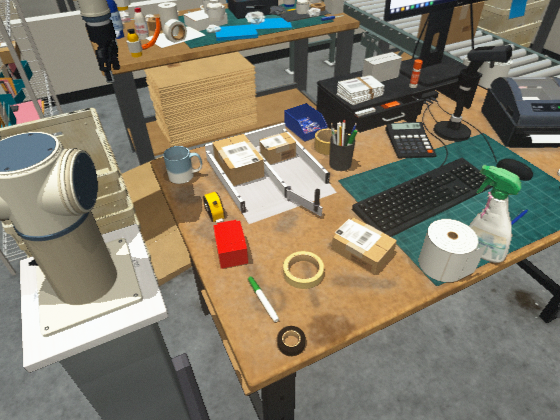

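The short parcel stands in the far lane (top view about 176,155) and the long one in the near lane (176,203). The waiting parcel is at (343,149), turned by about 25°. The gate runs from (252,180) to its post at (285,162), so it partly blocks the far lane. I'll enlarge this area and measure.

```bash
cat > h.py <<'E'
import cv2,numpy as np
def ray(c,u,v,z):
    T=c["cam_to_world"];d=T[:3,:3]@np.array([(u-c["cx"])/c["fx"],(v-c["cy"])/c["fy"],1]);o=T[:3,3]
    return (o+d*(z-o[2])/d[2])
def proj(c,p):
    T=c["cam_to_world"];q=T[:3,:3].T@(np.array(p)-T[:3,3]);return c["cx"]+c["fx"]*q[0]/q[2],c["cy"]+c["fy"]*q[1]/q[2]
E
python3 - <<'E'
import pickle,cv2
for n,(x0,y0,x1,y1) in dict(top=(130,80,410,250),side=(190,120,470,330)).items():
    c=pickle.load(open(n+".pkl","rb"));im=c["image"][y0:y1,x0:x1,::-1]
    cv2.imwrite(f"pics/{n}z.png",cv2.resize(im,None,fx=2.8,fy=2.8,interpolation=cv2.INTER_CUBIC))
E
```

```text
(no output)
```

View pics/topz.png

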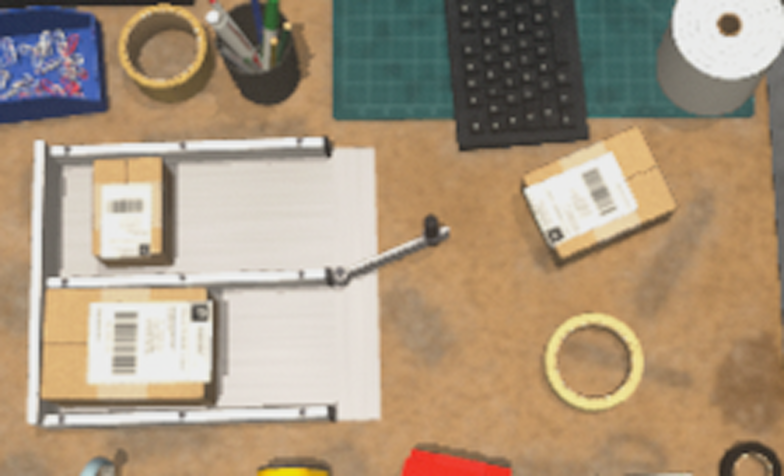

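View pics/sidez.png

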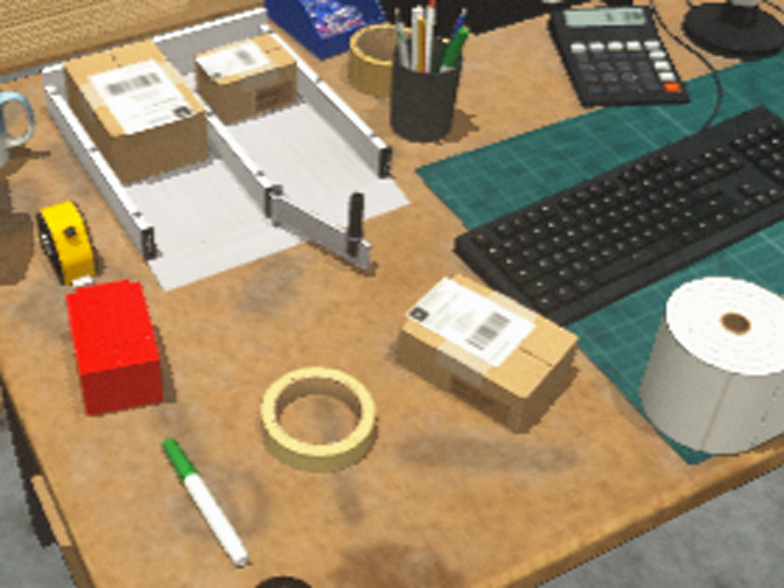

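The zoomed top view shows the parcel top's corners at about (524,187), (638,130), (674,208) and (560,258), the post top at (432,220) and the middle rail end at (330,275). The far rail ends at (329,147). The short parcel's front edge is at column 163. The keyboard and the paper roll sit beyond the parcel.

```bash
python3 - <<'E'
import pickle,numpy as np
from h import *
t=pickle.load(open("top.pkl","rb"))
P=lambda u,v,z:ray(t,130+u/2.8-.32,80+v/2.8-.32,z)[:2]
q=np.array([P(*p,.051) for p in [(524,187),(638,130),(674,208),(560,258)]])
print("parcel",q.round(3).tolist(),q.mean(0),np.linalg.norm(np.diff(q[[0,1,2,3,0]],axis=0),axis=1))
far=P(329,147,.042);mid=P(330,275,.042);near=P(334,411,.042);b1=P(40,141,.062);b2=P(33,420,.062)
print("rails",far,mid,near,"back",b1,b2, np.linalg.norm(far-near))
ml=P(48,282,.042);fl=P(50,150,.042);print("raildir",np.degrees(np.arctan2(*(ml-mid))),np.degrees(np.arctan2(*(fl-far))),"back dir",b2-b1)
print("post",P(432,219,.096),"hinge",P(340,273,.054))
print("short front",P(162,158,.066),P(165,257,.066),P(94,160,.066),"roll base front",P(705,114,0),P(659,75,0),"tape",P(594,362,.02),"kbd",P(586,136,.02),P(460,148,.02))
# label-free mask of parcel
h=cv2.cvtColor(t["image"],cv2.COLOR_RGB2HSV)
print(h[145:150,366:370].reshape(-1,3)[:4],h[180,320],h[130,350:354])
s=pickle.load(open("side.pkl","rb"))
S=lambda u,v,z:ray(s,190+u/2.8-.32,120+v/2.8-.32,z)[:2]
print("side: post",S(356,196,.096),"parcel",[S(*p,.051).round(3).tolist() for p in [(400,332),(453,277),(578,341),(524,403)]],"roll",S(705,450,0),S(642,410,0))
E
```

```text
parcel [[0.654, -0.137], [0.712, -0.254], [0.629, -0.287], [0.58, -0.171]] [ 0.64386103 -0.21198821] [0.13108172 0.08903483 0.12633255 0.08186142]
rails [0.70302547 0.06214313] [0.56806763 0.06088837] [0.4298656  0.05668806] back [0.70791602 0.35460965] [0.42281089 0.34960326] 0.27321433758942354
raildir -0.5234568725486175 0.4063300869750157 back dir [-0.28510513 -0.00500639]
post [ 0.60964936 -0.04356656] hinge [0.56716361 0.04969568]
short front [0.68628644 0.22858248] [0.58351962 0.22303494] [0.68543009 0.29751079] roll base front [ 0.746729   -0.33391378] [ 0.79135427 -0.28708959] tape [ 0.47861181 -0.20465424] kbd [ 0.71765187 -0.20456447] [ 0.70697942 -0.07278067]
[[ 18 115 223]
 [ 16 112 207]
 [ 15 107 176]
 [ 16 112 185]] [ 16 117 191] [[ 18 111 227]
 [ 18 112 226]
 [ 18 114 224]
 [ 18 114 224]]
side: post [ 0.6096026  -0.04269787] parcel [[0.579, -0.179], [0.66, -0.141], [0.713, -0.26], [0.628, -0.296]] roll [ 0.76830503 -0.37800968] [ 0.74932023 -0.31880606]
```

```bash
cat >> h.py <<'E'
from rig import manip as m
from scipy.spatial.transform import Rotation as Ro
def rv(phi):
    """tool down, tool y (closing line) at world heading phi; the half turn nearer the present last joint"""
    y=np.array([np.cos(phi),np.sin(phi),0]);z=np.array([0,0,-1.]);return Ro.from_matrix(np.c_[np.cross(y,z),y,z]).as_rotvec()
def near(p,phi):
    best=None;q0=np.array(m.get_joint_positions())
    for f in (phi,phi+np.pi):
        q=m.solve_ik(p,rv(f))
        if q is not None:
            d=abs(np.array(q)-q0).max()
            if best is None or d<best[0]: best=(d,f)
    return best[1]
HX,HY=.567,.0497
yaw=.01
def rack(x,y):  # rack -> world
    return np.array([.567-y*np.cos(yaw)-x*np.sin(yaw), .060+x*np.cos(yaw)-y*np.sin(yaw)])
def post(th): return rack(-.010-.1*np.cos(th), .1*np.sin(th))
def st(s): print(s,round(m.get_time(),2),np.round(m.get_position(),3),"F",np.round(m.get_contact_force(),1),"w",round(m.get_width(),4))
def swing(a,b,z,f0,n):
    """gripped post along its arc; the tool turns with the gate"""
    for th in np.linspace(a,b,n+1)[1:]:
        m.servo_line([*post(th),z],rv(f0-(th-a)),rate=.12)
    st("swung")
def pic(n,name,box,k):
    c=m.camera(n);x0,y0,x1,y1=box
    cv2.imwrite(f"pics/{name}.png",cv2.resize(c["image"][y0:y1,x0:x1,::-1],None,fx=k,fy=k,interpolation=cv2.INTER_CUBIC));return c
E
python3 - <<'E'
from h import *
th=-.43;print(post(th))
p=np.array([.6096,-.0432]);f=near([*p,.2],-th);print(f)
m.command_gripper(.06,30)
m.move_to([*p,.17],rv(f));m.servo_line([*p,.088],rate=.12);st("at post")
m.command_gripper(0.0,30);st("grip")
swing(th,.45,.088,f,5)
m.command_gripper(.05);m.servo_line([*post(.45),.17],rate=.2);st("up")
m.command_gripper(0)
f=near([.745,-.25,.17],np.pi/2);m.move_to([.745,-.25,.17],rv(f));st("far side")
pic("top","t1",(130,80,410,250),2.8)
E
```

```text
[ 0.60969394 -0.04047467]
0.43
at post 3.92 [ 0.61  -0.043  0.088] F [-0.5  0.2 -0.8] w 0.06
grip 4.41 [ 0.61  -0.043  0.089] F [-1.1  0.3  4.9] w 0.0129
swung 6.03 [ 0.525 -0.04   0.089] F [0.3 4.4 5.3] w 0.0131
up 7.03 [ 0.524 -0.04   0.17 ] F [-0.4  0.3  0.4] w 0.0501
far side 8.73 [ 0.744 -0.249  0.17 ] F [ 0.2 -0.1 -0.4] w -0.0002
```

View pics/t1.png

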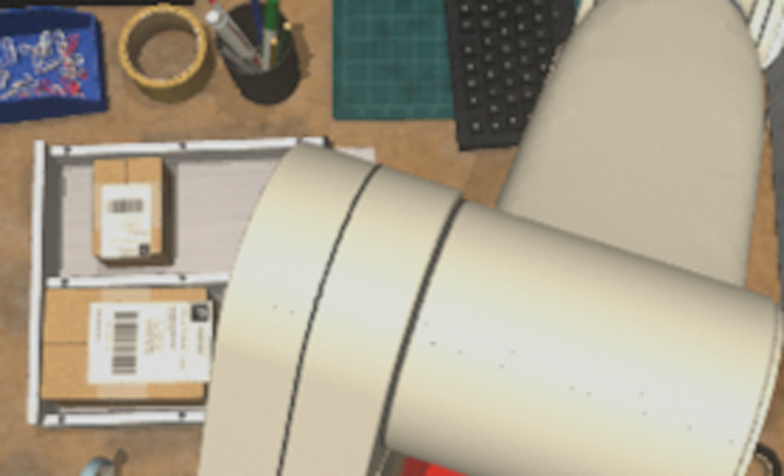

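The arm hides the workspace from the top camera, so I'll use the side camera for checks. The gate is out of the way. Next I push the far right corner of the parcel towards the robot.

```bash
python3 - <<'E'
from h import *
f=near([.743,-.235,.17],np.pi/2)
m.servo_line([.743,-.235,.17]);m.servo_line([.743,-.235,.045],rate=.12);st("down")
for x in (.725,.715,.703):
    m.servo_line([x,-.235,.045],rate=.06);st("push")
m.servo_line([.743,-.235,.06],rate=.15);m.servo_line([.743,-.235,.2],rate=.2)
c=pic("side","s1",(190,120,470,330),2.8)
E
```

```text
down 10.22 [ 0.744 -0.235  0.046] F [ 0.6 -0.6  0.3] w 0.0004
push 10.68 [ 0.725 -0.235  0.045] F [ 0.2 -0.1 -0.1] w 0.0002
push 10.99 [ 0.714 -0.235  0.045] F [0.3 0.3 0.5] w 0.0
push 11.34 [ 0.702 -0.235  0.045] F [ 0.6  0.3 -0.3] w -0.0002
```

View pics/s1.png

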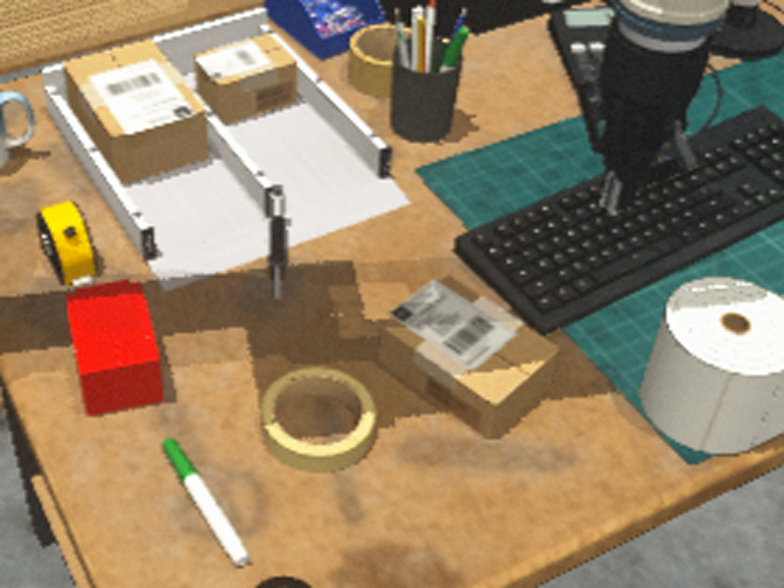

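The side view shows the parcel rotated and shifted. Its top corners are at about (380,330), (434,279), (558,350) and (494,411). The gate stands nearly straight out.

```bash
python3 - <<'E'
import pickle
from h import *
s=pickle.load(open("side.pkl","rb"))
q=np.array([ray(s,190+u/2.8-.32,120+v/2.8-.32,.051)[:2] for u,v in [(380,330),(434,279),(558,350),(494,411)]])
d=(q[0]+q[1]-q[2]-q[3]);print(q.round(3).tolist(),q.mean(0),"dev deg",np.degrees(np.arctan2(-d[0],d[1])),np.linalg.norm(np.diff(q,axis=0),axis=1))
print(ray(s,190+277/2.8,120+186/2.8,.096))
E
```

```text
[[0.564, -0.169], [0.643, -0.135], [0.691, -0.26], [0.601, -0.292]] [ 0.62464095 -0.21407624] dev deg 18.963395455640622 [0.08574544 0.13398084 0.09534868]
[0.5493125  0.00339854 0.096     ]
```

```bash
python3 - <<'E'
from h import *
f=near([.535,-.205,.16],np.pi/2+yaw)
m.move_to([.535,-.205,.16],rv(f));m.command_gripper(.085);m.servo_line([.535,-.205,.042],rate=.12);st("down")
m.servo_line([.56,-.205,.042],rate=.08);m.servo_line([.581,-.205,.042],rate=.05);st("pushed")
m.servo_line([.56,-.205,.042],rate=.1);m.servo_line([.54,-.205,.15],rate=.2)
f=near([.640,-.32,.17],0);m.command_gripper(.05);m.move_to([.640,-.33,.2],rv(f));st("behind")
pic("side","s2",(190,120,470,330),2.8)
E
```

```text
down 15.46 [ 0.536 -0.205  0.043] F [-0.7 -0.2  0.5] w 0.0852
pushed 16.49 [ 0.581 -0.205  0.042] F [ 0.3 -0.  -0.3] w 0.0848
behind 19.47 [ 0.64 -0.33  0.2 ] F [ 1.1 -0.1 -0.2] w 0.0501
```

View pics/s2.png

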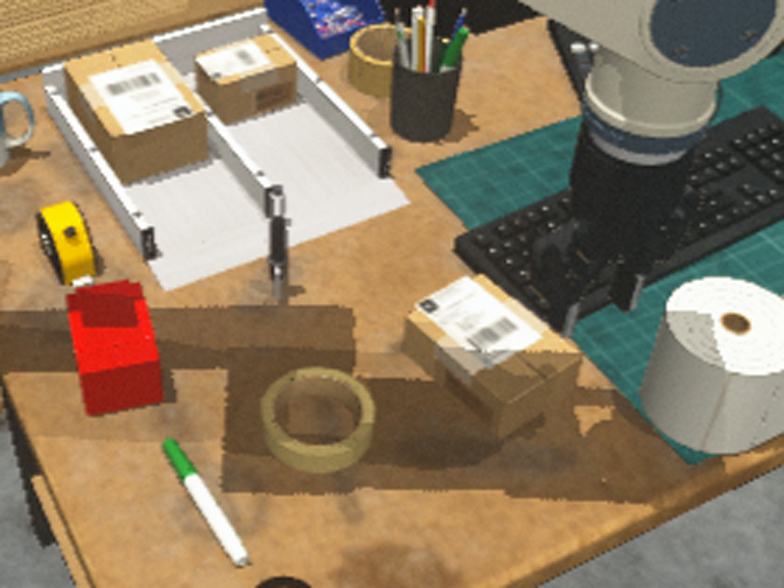

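The parcel now looks square to the lane. Its top corners are at about (406,319), (481,274), (581,356) and (506,408).

```bash
python3 - <<'E'
import pickle
from h import *
s=pickle.load(open("side.pkl","rb"))
q=np.array([ray(s,190+u/2.8-.32,120+v/2.8-.32,.051)[:2] for u,v in [(406,319),(481,274),(581,356),(506,408)]])
d=(q[0]+q[1]-q[2]-q[3]);print(q.round(3).tolist(),q.mean(0),"dev deg",np.degrees(np.arctan2(-d[0],d[1])),np.linalg.norm(np.diff(q,axis=0),axis=1))
print([np.round(ray(s,190+u/2.8,120+v/2.8,.042),3).tolist() for u,v in ((386,150),(269,188),(149,230))], [np.round(rack(0,y),3).tolist() for y in (-.14,0,.14)])
E
```

```text
[[0.592, -0.168], [0.686, -0.15], [0.705, -0.275], [0.612, -0.294]] [ 0.64851736 -0.22157306] dev deg 8.699693252679953 [0.09577364 0.12684588 0.09457769]
[[0.712, 0.062, 0.042], [0.57, 0.062, 0.042], [0.434, 0.058, 0.042]] [[0.707, 0.061], [0.567, 0.06], [0.427, 0.059]]
```

Deviation is 8.7° and the offset is about 8 mm. I'll take both out with a steered push of the two fingers on the end face, along a gentle arc, and then look again before the ramp.

```bash
cat >> h.py <<'E'
def tool(c,d,gap=0):
    u=np.array([-np.sin(d),np.cos(d)]);return np.array(c)-(.0785+gap)*u
def push(path,f0,rate,z=.040):
    for c,d in path: m.servo_line([*tool(c,d),z],rv(f0+d),rate=rate)
E
python3 - <<'E'
from h import *
d=.152;c=np.array([.6475,-.2215])
f0=near([*tool(c,d,.025),.2],d)-d
m.command_gripper(.065);m.move_to([*tool(c,d,.025),.15],rv(f0+d));m.servo_line([*tool(c,d,.025),.040],rate=.12);st("down")
path=[(c,d)];n=6
for i in range(n):
    dm=d+(yaw-d)*(i+.5)/n;c=c+.12/n*np.array([-np.sin(dm),np.cos(dm)]);path.append((c,d+(yaw-d)*(i+1)/n))
path.append((np.array([.567+.07-.0*yaw+.0012,-.055]),yaw));print(path[-2])
push(path,f0,.08);st("pushed")
pic("side","s3",(190,120,470,330),2.8)
E
```

```text
down 21.22 [ 0.664 -0.324  0.041] F [ 0.2  0.1 -0.1] w 0.065
(array([ 0.63779855, -0.10199112]), 0.010000000000000009)
pushed 24.81 [ 0.639 -0.133  0.04 ] F [ 0.1 -0.1 -0.5] w 0.0649
```

View pics/s3.png

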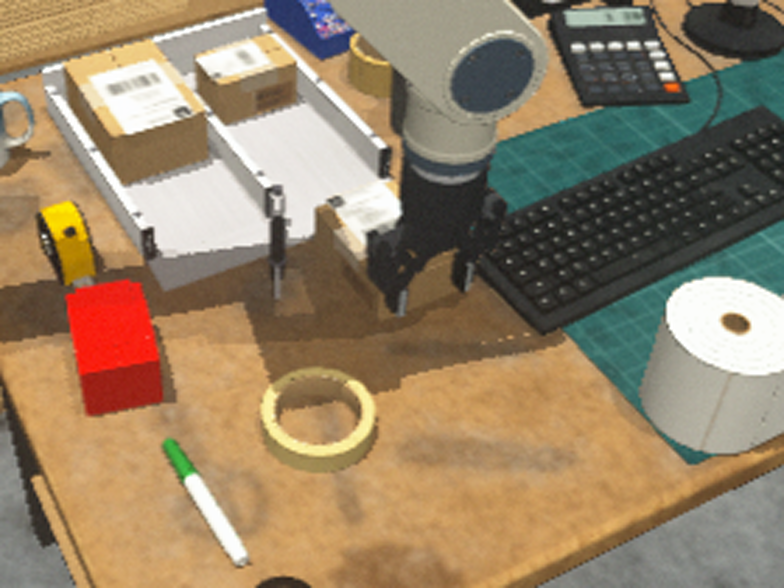

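The parcel has reached the ramp. Its front top corners are at about (316,207) and (388,179), and the gate post is clear to the left at (278,240).

```bash
python3 - <<'E'
import pickle
from h import *
s=pickle.load(open("side.pkl","rb"))
print([np.round(ray(s,190+u/2.8-.32,120+v/2.8-.32,.051)[:2],3).tolist() for u,v in [(316,207),(388,179),(382,312)]])
E
```

```text
[[0.594, 0.006], [0.682, 0.011], [0.577, -0.15]]
```

```bash
python3 - <<'E'
from h import *
f0=near(m.get_position(),yaw)-yaw
for xr in (-.08,-.04,0,.04,.08):
    c=rack(xr,-.07);push([(c,yaw)],f0,.07);st(xr)
p=m.get_position()
m.servo_line([p[0],p[1]-.03,.045],rate=.12);m.servo_line([p[0],p[1]-.05,.2],rate=.2)
g=post(.45);f=near([*g,.17],-.45);m.command_gripper(.06);m.move_to([.48,-.17,.22],rv(f))
pic("side","s4",(180,110,400,270),3.5)
E
```

```text
-0.08 25.52 [ 0.639 -0.097  0.04 ] F [0.4 0.3 0.1] w 0.0651
-0.04 26.24 [ 0.638 -0.057  0.04 ] F [ 0.  -0.9  0.1] w 0.0652
0 26.97 [ 0.638 -0.017  0.04 ] F [0.4 0.4 0.4] w 0.065
0.04 27.69 [0.637 0.022 0.04 ] F [-0.  -0.7  1. ] w 0.0649
0.08 28.42 [0.637 0.063 0.04 ] F [-0.1 -0.5 -0.2] w 0.0653
```

View pics/s4.png

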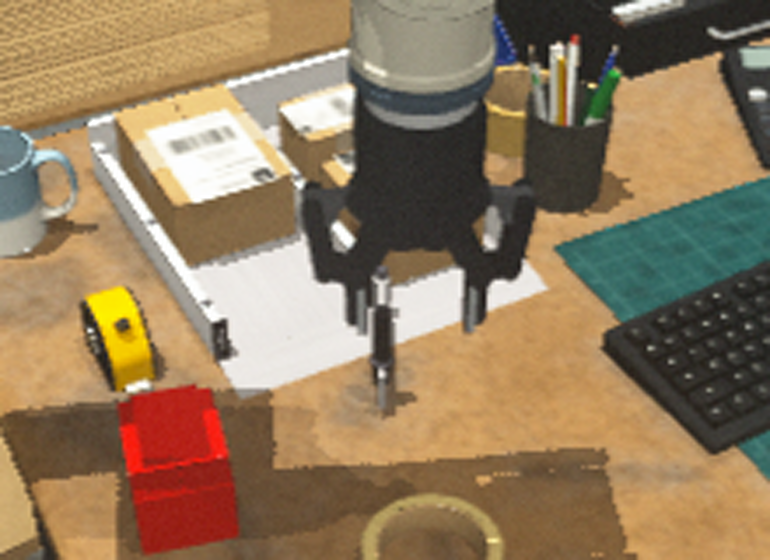

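```bash
python3 - <<'E'
from h import *
g=np.array([.525,-.040]);a=.45
ok=[f for f in(-a,-a+np.pi) if m.solve_ik([*g,.088],rv(f)) is not None and m.solve_ik([*post(-1.57),.088],rv(f+a+1.57)) is not None]
print(ok,near([*g,.17],-a)); f=near([*g,.17],-a); f=f if f in ok else ok[0]
m.move_to([*g,.17],rv(f));m.servo_line([*g,.088],rate=.12);m.command_gripper(0,30);st("grip")
for b in np.linspace(a,-1.57,13)[1:]:
    m.servo_line([*post(b),.088],rv(f-(b-a)),rate=.12)
    F=np.array(m.get_contact_force())
    if b<-.9: print(round(b,2),F.round(1),np.round(m.get_position(),3))
m.command_gripper(.045);st("open")
p=m.get_position();m.servo_line([p[0],p[1],.2],rate=.2)
f=near([.4,-.3,.3],0);m.move_to([.4,-.35,.3],rv(f));st("clear")
c=m.camera("side");d=m.camera("top")
a1=cv2.resize(c["image"][110:270,180:380],(500,400),interpolation=cv2.INTER_CUBIC);b1=cv2.resize(d["image"][110:240,130:290],(300,244),interpolation=cv2.INTER_CUBIC)
o=np.zeros((400,800,3),np.uint8);o[:,:500]=a1;o[:244,500:]=b1;cv2.imwrite("pics/end.png",o[...,::-1])
E
```

```text
[-0.45] -0.45
grip 32.94 [ 0.525 -0.04   0.089] F [-0.3 -0.1  6.7] w 0.013
-1.07 [14.  -6.4 -4.9] [0.659 0.002 0.089]
-1.23 [15.2 -4.7 -5.1] [0.666 0.018 0.089]
-1.4 [15.4 -2.3 -5.3] [0.67  0.034 0.089]
-1.57 [15.5 -1.2 -3.7] [0.671 0.051 0.089]
open 37.15 [0.666 0.051 0.088] F [-0.1 -0.1  0.7] w 0.045
clear 39.65 [ 0.401 -0.35   0.3  ] F [-0.4 -0.9  0.4] w 0.0449
```

View pics/end.png

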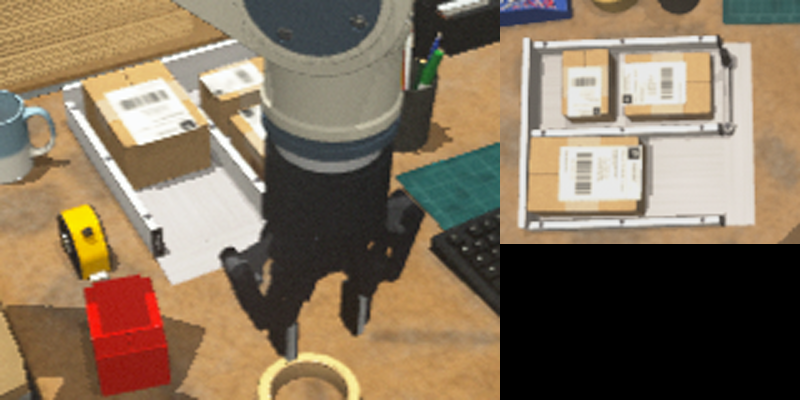

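The top view shows the parcel fully inside the far lane with a gap to the short parcel, whose back edge is still at column 163.6. The gate lies straight across the mouth.

```bash
python3 -c "
from rig import manip as m
print(m.sign_off(),m.get_time())"
```

```text
the job is handed in; nothing more can be done
the job is handed in; nothing more can be done
```

I slid the waiting parcel lengthwise into the far lane, fully inside the mouth, swung the gate shut across that lane and handed the job in at about 40 s; no verdict came back. In the last top picture the staged parcels were still in place.

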